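# Set the sander up for the small drum

### The job

Set the sander up for the small drum: stand the small red-brown sanding drum upright in the orange collar of the change-over stand, all the way down, and slide the white speed grip on the sloping console along its track until its black line is in line with the red tab. Leave the red and blue tabs, the big drum, the wax tin and the cork block as they are.

Things in the scene. Friction and masses are not known exactly. Their poses are not given: they have to be found in the camera images.
- console: Grey wedge console, fixed, 131 x 290 mm. Origin: on the bench under the face centre (58 mm up); x to the rear, y left along the track. Face slopes 30 deg down towards the robot. A yellow visor sheet, 250 mm long, square to the face, 54 mm up the slope from the track, 115 mm proud (top 190 mm above the bench), overhangs the track: reach the grip square to the face
- slider_top (a point): Middle of the top of the white speed grip (black line across it); axes: x up the slope, y along the track (to the left), z square out of the face. The grip is 16 mm wide along y, 30 mm along x, 24 mm tall; its top is 34 mm off the face. Beside it lie only the two tabs and rails 4 mm high
- speed_slider (a joint): Travel of the speed grip in m: 0 at the right end of the track, 0.1 at the left end; it stays where it is left (friction about 2 N)
- red_tab_mark (a point): Top middle of the red tab: 8 mm along the track, 14 mm up the slope, top 7 mm off the face, 31 mm down the slope from the track middle line; axes as slider_top. It marks the wanted speed: the grip is right at the same position along y. Stiff, but can be shoved: do not
- blue_tab_mark (a point): Top middle of the blue tab, like the red one but 31 mm up the slope from the track: another speed, not wanted
- stand: Change-over stand fixed to the bench: aluminium plate 84 x 84 x 6 mm with an orange round collar in its middle, 60 mm outside, 47 mm bore, rim 32 mm above the bench. Origin: centre of its underside, z up
- collar_floor (a point): Centre of the floor inside the orange collar, 10 mm above the bench (22 mm below the rim), where the drum's underside must rest
- small_drum: Small red-brown sanding drum standing on the bench: cylinder 38 mm diameter, sleeve 70 mm tall, with a thin shaft end to 82 mm; 0.15 kg. Origin: centre of its underside, z along its axis
- big_drum: Big brown sanding drum, 50 mm diameter, 112 mm tall, standing on the bench near the small one. Bystander. Origin: centre of its underside
- wax_tin: Round black wax tin, 67 mm diameter, 32 mm tall. Bystander. Origin: centre of its underside
- cork_block: Brown sanding block, 64 x 110 x 36 mm. Bystander. Origin: centre of its underside
Not all that is in view belongs to the job. Leave any green or purple look-alike of the small_drum alone.

How it is judged:
By the outcome, as a careful person would: the job done as asked, in the order asked, and still so for the second after the job is handed in, with the robot touching nothing.
It also fails if it takes over 56 s, if anything falls off the work surface, if the arm or the gripper's body presses on something with over 40 N, if the wrist force passes 120 N, or if a joint passes its speed limit or range.

### The arm

A 6-joint arm with a two-finger parallel gripper is mounted at the origin on a cart in front of the work surface, level with it; the furniture and walls round the work are solid. World frame = base frame: x ahead of the robot, y to its left, z up, the work surface at z = 0. Lengths are in m, angles in rad, forces in N, time in s.
With the tool pointing down it reaches from about 0.25 to 0.775 m from the base axis. Payload 8.9 kg.
Tool frame: the origin (TCP) lies at the very end of the fingers, on their centre line; the grasp point (between the pads) lies 19 mm behind it (env.grip_depth is the distance from the TCP to the grasp point, in m); x points along the fingers, y is the direction in which the jaws open and shut, and the axes are right-handed (so a half turn about x gives the same grasp; the last joint's range is limited). The gripper opens to 85 mm and grips with 20 to 120 N. Pads are 22 mm wide; open, the fingers measure 114 mm over their backs; the gripper's body (76 mm by 85 mm) begins 54 mm behind the grasp point. The pads swing forward as they close: fully open they stand 13 mm farther back than shut.
Start: joints at [1.027, 0.291, -0.153, 1.127, 0, 1.431], TCP at [0.207, 0.483, 0.231] pointing down, gripper open.
Joint ranges: [-2.52, 2.52], [-0.91, 1.74], [-1.3, 1.37], [-1.96, 2.02], [-1.52, 1.47], [-3.14, 3.14]. Speed limits (rad/s): [2.22, 2.22, 2.79, 3.14, 3.14, 3.14].

### API

Orientations are given as a unit quaternion [w, x, y, z].
In Python, from cell import monitor, imaging, ticket, models, env gives the robot as it stands.
- The arm moves only by the tool servo_tool, never from a script. Its argument "rows" is a list that holds one entry, the list of rows, each a list of 7 numbers: the finger opening in mm, from 0 to 85.4, then the shift along the tool's x, y, z in mm, then the turn, a rotation vector about the tool's x, y, z in degrees. A call has 1 to 5 rows; each row is the pose to reach, as a shift and turn from the pose commanded when the call began, along the tool's axes at that moment; what a row does not reach only later rows make up. A row lasts 1/10 s, in which the tool goes at most 50 mm and 8.59 degrees, less where a joint would pass 70% of its speed; a pose out of reach is approached as far as the arm can. A call with a gripper value outside its range is refused whole. The fingers move at their own pace and stop on an object; the grip force is fixed at half the most. Time passes only in rows, so rows that repeat a pose let the fingers close. It gives the time, the measured TCP pose, the force and the opening at its end, in the units of the state.
- monitor.state(): the state, without advancing time (a new reading comes with each control period).
- imaging.grab_frame(name): name is "side" or "top" or "wrist"; returns a dict with "pixels" (400x640x3 uint8, red, green, blue), "z_map" (400x640 float32, m along the optical axis (not along the pixel's ray), 0 where there is no reading), "fx", "fy", "cx", "cy" (pixels), "dist" ([k1, k2, p1, p2, k3] as OpenCV has them; the pictures are not rectified), "T" (4x4, takes a point from camera to world coordinates). Camera axes: x right, y down, z forward; pixel columns grow to the right and rows downward; lengths in m; the calibration is good to about 2 mm. A picture is of the moment at which its call begins.
- ticket.sign_off(): hands the job in, once; it reports no verdict.
Trained networks look in a picture, given as the dict that the camera call returned (one of the last four; its "shot" number tells which), for a name from the list of things; names that differ only in an ending like _2 or _b are one class to them, and where a whole thing is asked for, a point or a joint stands for the part that bears it (a point fixed in the world has none). Each returns a list of dicts, best first, with "confidence" (0 to 1); they miss things now and then, are a little off and sometimes report something else, mostly with a low value. They report only what shows in the picture. A call takes as long as a camera call. They do not tell look-alikes from the thing itself.
- models.trace(picture, target): "region" (400x640 bool, what is visible of it) and "extent" ([left, top, right, bottom] in pixels, round what is visible of it).
The state is a dict: "t": time; "joint_pos": joint angles; "joint_vel": joint speeds; "joint_efforts": joint torques, N m; "eef_pos": TCP position; "eef_rot": TCP orientation; "contact_force": force on the tool from outside, world axes, zero at the start; "moment": the same for the moment, N m; "grip_width": opening from 0.0 (shut) to 1.0 (fully open).
Only numpy, scipy, OpenCV 4.12 (cv2) and the standard library are available. Lean on these libraries where they do the work, as an engineer would, in place of code of your own. Each camera call takes 0.05 s, during which the arm holds its last target. There are 200 camera calls.

## Working session

There is one attempt and no reset: what is moved stays moved. The work goes in short steps, Python scripts to look and compute and a tool call to move; the robot and the scene stay as the last step left them, time stands still between calls to the robot, and variables do not carry over. Pictures are saved under pics/ and viewed, about 8 in all and at most 12, crops included, and the job is handed in when it is done.

Besides the shell and the picture viewer there is one more tool, called after ">>>" as name([rows], argument=value, ...), one row to a line, values as JSON. servo_tool: Moves the arm, as the interface text tells. Its arguments: {"type":"object","properties":{"rows":{"type":"array","items":{"type":"array","items":{"type":"array","items":{"type":"number"}}}}},"required":["rows"]}

```bash
mkdir -p pics; cat > h.py <<'E'
import numpy as np, cv2
from cell import monitor, imaging, ticket, models, env
from scipy.spatial.transform import Rotation as R
def K(f): return np.array([[f['fx'],0,f['cx']],[0,f['fy'],f['cy']],[0,0,1.]])
def pts(f,uv,z=None):
    """world points from pixels (N,2), depth from z_map or given"""
    uv=np.asarray(uv,float).reshape(-1,2)
    n=cv2.undistortPoints(uv.reshape(-1,1,2),K(f),np.array(f['dist'],float)).reshape(-1,2)
    if z is None: z=f['z_map'][uv[:,1].astype(int),uv[:,0].astype(int)]
    c=np.c_[n*np.reshape(z,(-1,1)),np.reshape(z,(-1,))]
    T=np.array(f['T']); return c@T[:3,:3].T+T[:3,3]
def reg(f,m):
    v,u=np.nonzero(m&(f['z_map']>0)); return pts(f,np.c_[u,v])
def proj(f,p):
    T=np.array(f['T']); c=(np.atleast_2d(p)-T[:3,3])@T[:3,:3]
    return cv2.projectPoints(c,np.zeros(3),np.zeros(3),K(f),np.array(f['dist'],float))[0].reshape(-1,2)
def save(f,n): cv2.imwrite('pics/'+n,f['pixels'][:,:,::-1])
def rot(s): q=s['eef_rot']; return R.from_quat([q[1],q[2],q[3],q[0]])
E
python3 - <<'E'
from h import *
np.set_printoptions(precision=4,suppress=True)
s=monitor.state(); print(s['t'],s['eef_pos'],rot(s).as_matrix(),s['grip_width'],env.grip_depth)
for n in ['side','top']:
    f=imaging.grab_frame(n); save(f,n+'0.png'); print(n,np.array(f['T'])[:3])
    for t in ['small_drum','big_drum','stand','slider_top','red_tab_mark','blue_tab_mark','wax_tin','cork_block','console']:
        for d in models.trace(f,t)[:3]:
            p=reg(f,d['region'])
            if len(p): print(n,t,round(d['confidence'],2),np.round(d['extent']),'med',np.median(p,0),'lo',np.percentile(p,3,axis=0),'hi',np.percentile(p,97,axis=0))
E
```

```text
0.0 [0.2065 0.4822 0.2307] [[-0.0007  0.3938  0.9192]
 [-0.0011  0.9192 -0.3938]
 [-1.     -0.0013 -0.0002]] 0.998628693665533 0.0187
side [[ 0.89   -0.1954  0.4119  0.0217]
 [-0.4558 -0.3695  0.8097 -1.0285]
 [-0.006  -0.9084 -0.418   0.6026]]
side small_drum 0.75 [328. 244. 346. 284.] med [ 0.4628 -0.2365  0.0446] lo [ 0.4502 -0.243   0.0028] hi [ 0.4832 -0.2162  0.0784]
side small_drum 0.71 [370. 288. 390. 325.] med [ 0.4641 -0.4109  0.0466] lo [ 0.4534 -0.4183  0.005 ] hi [ 0.4844 -0.3898  0.0766]
side small_drum 0.7 [410. 259. 425. 299.] med [ 0.5828 -0.3729  0.0454] lo [ 0.5721 -0.3809  0.0042] hi [ 0.6018 -0.3529  0.0772]
side big_drum 0.81 [352. 249. 372. 299.] med [ 0.4737 -0.3265  0.063 ] lo [ 0.4603 -0.3342  0.0056] hi [ 0.4983 -0.3017  0.102 ]
side stand 0.9 [281. 238. 329. 269.] med [ 0.4433 -0.1227  0.0096] lo [ 0.4064 -0.1489 -0.0001] hi [ 0.4894 -0.0784  0.0312]
side slider_top 0.42 [296. 181. 311. 190.] med [0.5643 0.1448 0.0777] lo [0.5485 0.1387 0.0575] hi [0.5799 0.1584 0.0914]
side wax_tin 0.59 [226. 192. 250. 209.] med [0.3932 0.2393 0.0273] lo [0.3657 0.2227 0.
[... 696 characters left out ...]
[0.4273 0.0345 0.0701] lo [0.4124 0.0178 0.0194] hi [0.4451 0.0521 0.0839]
top small_drum 0.5 [420. 154. 436. 174.] med [ 0.5885 -0.3566  0.0678] lo [ 0.5743 -0.3807  0.0001] hi [ 0.6079 -0.3429  0.081 ]
top big_drum 0.75 [399. 190. 423. 210.] med [ 0.482  -0.3018  0.0988] lo [ 0.4626 -0.327   0.0206] hi [ 0.5054 -0.2839  0.1082]
top slider_top 0.55 [250. 161. 256. 175.] med [0.5644 0.1482 0.0869] lo [0.5511 0.1413 0.0751] hi [0.5805 0.1556 0.095 ]
top wax_tin 0.79 [204. 213. 230. 237.] med [0.4008 0.2555 0.0318] lo [0.3721 0.2263 0.0223] hi [0.4283 0.2852 0.0369]
top cork_block 0.86 [372. 143. 411. 177.] med [ 0.6004 -0.2516  0.0363] lo [ 0.5629 -0.3063 -0.0011] hi [ 0.6395 -0.2006  0.042 ]
```

```bash
python3 -c "
import cv2,numpy as np
a=cv2.imread('pics/side0.png');b=cv2.imread('pics/top0.png');print(a.shape)"
```

```text
(400, 640, 3)
```

View pics/side0.png

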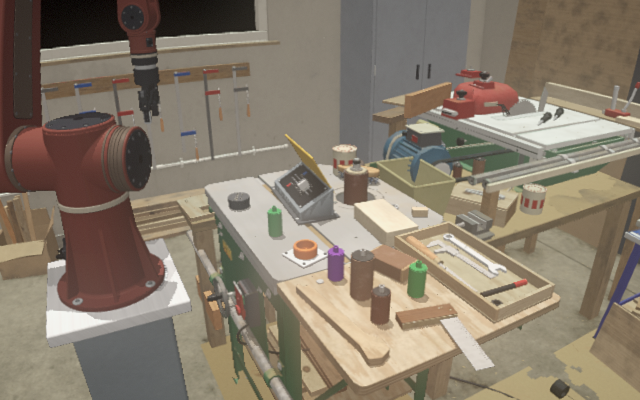

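View pics/top0.png

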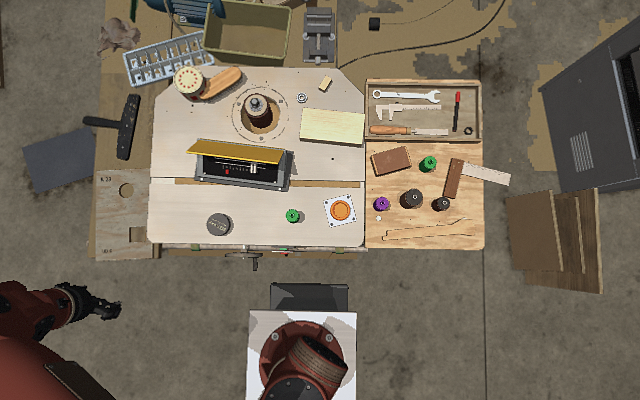

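The side view shows the red-brown small drum at (380,306), with the big drum at (362,275). The look-alikes are green at (275,222) and (417,280) and purple at (336,263). In the top view the small drum is at (443,204), the orange collar at (340,210), the grip at (253,168) and the red tab at about (227,172).

```bash
python3 - <<'E'
from h import *
np.set_printoptions(precision=4,suppress=True)
for n in ['side','top']:
    f=imaging.grab_frame(n); hsv=cv2.cvtColor(f['pixels'],cv2.COLOR_RGB2HSV).astype(int)
    b={'side':(281,235,335,270),'top':(320,190,360,230)}[n]
    m=np.zeros((400,640),bool); m[b[1]:b[3],b[0]:b[2]]=1
    m&=(hsv[:,:,1]>130)&(hsv[:,:,0]<18)&(hsv[:,:,2]>90)
    p=reg(f,m); q=p[abs(p[:,2]-.032)<.004]; print(n,'orange',len(p),'rim',len(q),q.min(0),q.max(0),'mid',(np.percentile(q,1,axis=0)+np.percentile(q,99,axis=0))/2)
    for d in models.trace(f,'small_drum'):
        p=reg(f,d['region']); c=f['pixels'][d['region']].mean(0)
        q=p[(p[:,2]>.064)&(p[:,2]<.074)]; 
        print(n,d['extent'],'rgb',c,'top mid',(np.percentile(q,2,axis=0)+np.percentile(q,98,axis=0))/2,np.ptp(q,axis=0))
f=imaging.grab_frame('wrist'); save(f,'w0.png'); print(np.array(f['T']),f['fx'])
E
```

```text
side orange 36 rim 29 [ 0.4237 -0.134   0.0283] [ 0.4738 -0.0986  0.0337] mid [ 0.4489 -0.1165  0.0308]
side [265.8, 204.0, 287.2, 236.9] rgb [115.7403 139.2649 108.0753] top mid [0.4259 0.0335 0.0684] [0.0341 0.0383 0.0086]
side [408.3, 261.9, 425.2, 296.6] rgb [101.314  130.7682  85.7888] top mid [ 0.5874 -0.3652  0.0686] [0.0333 0.0336 0.0096]
side [368.7, 287.0, 388.6, 326.5] rgb [121.8395  96.706   80.8409] top mid [ 0.4709 -0.4011  0.0682] [0.0352 0.036  0.0095]
side [326.1, 242.9, 346.8, 284.5] rgb [130.7835  96.7549 128.5188] top mid [ 0.4668 -0.226   0.0687] [0.034  0.0384 0.0093]
top orange 302 rim 104 [ 0.4236 -0.1315  0.028 ] [ 0.4804 -0.0751  0.0358] mid [ 0.4506 -0.1033  0.0319]
top [431.4, 196.9, 446.7, 211.0] rgb [64.6618 54.5441 49.0392] top mid [ 0.4747 -0.3989  0.0691] [0.035  0.0371 0.0099]
top [418.3, 156.4, 434.7, 170.9] rgb [ 45.474  111.6667  57.4115] top mid [ 0.5913 -0.3601  0.0688] [0.0329 0.0362 0.0094]
top [371.2, 195.4, 389.3, 212.4] rgb [111.55    59.35   124.1389] top mid [ 0.47   -0.2238  0.0694] [0.0348 0.0352 0.0095]
[[ 0.3942  0.8715  0.2917  0.133 ]
 [ 0.919  -0.3742 -0.124   0.5146]
 [ 0.001   0.3169 -0.9484  0.3745]
 [ 0.      0.      0.      1.    ]] 337.83265056018564
```

>>> servo_tool([
  [[85,0,-176,148,16.7,0,0],[85,0,-176,148,16.7,0,0],[85,0,-176,148,16.7,0,0],[85,0,-176,148,16.7,0,0],[85,0,-176,148,16.7,0,0]],
])

```text
t: 1.75
eef_pos: [0.2735, 0.2599, 0.2314]
eef_rot: [0.665, 0.241, 0.664, -0.242]
contact_force: [-0.3, -0.4, -0.3]
grip_width: 0.995
```

>>> servo_tool([
  [[70,0,-126,192,16.7,0,0],[70,0,-126,192,16.7,0,0],[70,0,-126,192,16.7,0,0],[70,0,-126,192,16.7,0,0],[70,0,-126,192,16.7,0,0]],
])

```text
t: 2.25
eef_pos: [0.3406, 0.0398, 0.2316]
eef_rot: [0.623, 0.336, 0.622, -0.336]
contact_force: [0.3, 0.0, -0.1]
grip_width: 0.817
```

>>> servo_tool([
  [[70,0,-65,220,16.7,0,0],[70,0,-65,220,16.7,0,0],[70,0,-65,220,16.7,0,0],[70,0,-65,220,16.7,0,0],[70,0,-65,220,16.7,0,0]],
])

```text
t: 2.75
eef_pos: [0.4075, -0.1803, 0.2313]
eef_rot: [0.567, 0.423, 0.566, -0.423]
contact_force: [1.1, 0.4, 0.2]
grip_width: 0.817
```

>>> servo_tool([
  [[70,40,0,229,16.7,0,0],[70,40,0,229,16.7,0,0],[70,40,0,229,16.7,0,0],[70,40,0,229,16.7,0,0],[70,40,0,229,16.7,0,0]],
])

```text
t: 3.25
eef_pos: [0.4729, -0.3991, 0.1902]
eef_rot: [-0.5, -0.5, -0.5, 0.5]
contact_force: [-0.2, 0.1, 0.0]
grip_width: 0.819
```

```bash
python3 - <<'E'
from h import *
np.set_printoptions(precision=4,suppress=True)
f=imaging.grab_frame('wrist'); save(f,'w1.png')
hsv=cv2.cvtColor(f['pixels'],cv2.COLOR_RGB2HSV).astype(int)
for t in ['small_drum','big_drum']:
  for d in models.trace(f,t):
    p=reg(f,d['region']); m=d['region']
    if len(p)<50: continue
    h=.0694 if t=='small_drum' else .1
    q=p[abs(p[:,2]-h)<.005]; lv=q[:,2]
    if len(q)<20: continue
    print(t,d['confidence'],d['extent'],f['pixels'][m].mean(0),(np.percentile(q,1,axis=0)+np.percentile(q,99,axis=0))/2,np.ptp(q,axis=0),'maxz',p[:,2].max())
E
```

```text
small_drum 0.94 [292.1, 161.4, 341.7, 221.5] [66.702  52.7335 45.5289] [ 0.4747 -0.3992  0.0691] [0.0379 0.0379 0.0099] maxz 0.08420782038985564
small_drum 0.71 [420.3, 123.1, 492.8, 174.7] [18.0258 92.8264 33.6971] [ 0.5921 -0.3619  0.069 ] [0.0393 0.0373 0.0099] maxz 0.08410465009931789
big_drum 0.9 [297.0, 37.5, 374.6, 115.5] [68.942  59.5331 52.6199] [ 0.4865 -0.3088  0.0998] [0.049  0.0492 0.0097] maxz 0.11469354556368222
```

View pics/w1.png

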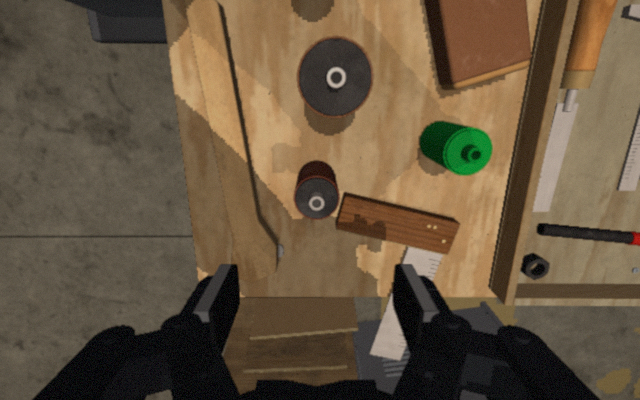

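The wrist view shows the small drum's top at (317,203), the big drum at (336,77), and a saw handle to the right of the small drum at (400,222). The fingertips stay above the handle.

>>> servo_tool([
  [[70,50,2,0,0,0,0],[70,100,2,0,0,0,0],[70,130,2,0,0,0,0],[70,151,2,0,0,0,0],[70,151,2,0,0,0,0]],
])

```text
t: 3.9
eef_pos: [0.473, -0.3933, 0.0379]
eef_rot: [0.498, 0.5, 0.502, -0.5]
contact_force: [-0.8, 0.6, -0.5]
grip_width: 0.818
```

>>> servo_tool([
  [[20,0,0,0,0,0,0],[20,0,0,0,0,0,0],[20,0,0,0,0,0,0],[20,0,0,0,0,0,0],[20,0,0,0,0,0,0]],
])

```text
t: 4.4
eef_pos: [0.4755, -0.3968, 0.0424]
eef_rot: [0.501, 0.5, 0.499, -0.5]
contact_force: [-1.9, 1.4, 5.3]
grip_width: 0.427
```

>>> servo_tool([
  [[20,0,0,0,0,0,0],[20,0,0,0,0,0,0],[20,0,0,0,0,0,0],[20,-5,0,0,0,0,0],[20,-15,0,0,0,0,0]],
])

```text
t: 4.9
eef_pos: [0.4745, -0.3959, 0.0559]
eef_rot: [0.5, 0.5, 0.5, -0.5]
contact_force: [0.1, 0.5, -0.8]
grip_width: 0.422
```

>>> servo_tool([
  [[20,-30,0,0,0,0,0],[20,-70,0,0,0,0,0],[20,-110,0,0,0,0,0],[20,-110,0,0,0,0,0],[20,-110,0,0,0,0,0]],
])

```text
t: 5.4
eef_pos: [0.4752, -0.3966, 0.1669]
eef_rot: [0.501, 0.5, 0.499, -0.5]
contact_force: [-0.1, -1.2, -2.4]
grip_width: 0.428
```

```bash
python3 - <<'E'
from h import *
np.set_printoptions(precision=4,suppress=True)
s=monitor.state(); print(s['t'],s['eef_pos'],rot(s).as_matrix(),s['grip_width'],s['contact_force'])
for n in ['side','wrist','top']:
    f=imaging.grab_frame(n); save(f,n+'2.png')
    for d in models.trace(f,'small_drum'):
        p=reg(f,d['region']);print(n,d['confidence'],d['extent'],f['pixels'][d['region']].mean(0),np.median(p,0),np.percentile(p,2,axis=0),np.percentile(p,98,axis=0))
a=cv2.imread('pics/side2.png')[150:350,300:460]; cv2.imwrite('pics/c2.png',np.hstack([cv2.resize(a,(480,600))[:, :],cv2.resize(cv2.imread('pics/wrist2.png')[200:400,200:440],(320,267)).copy() if 0 else np.zeros((600,1,3),np.uint8)]))
w=cv2.resize(cv2.imread('pics/wrist2.png')[150:400,200:440],(320,333)); c=np.zeros((600,800,3),np.uint8); c[:,:480]=cv2.resize(a,(480,600)); c[:333,480:]=w; cv2.imwrite('pics/c2.png',c)
E
```

```text
5.4 [ 0.4752 -0.3966  0.1669] [[ 0.0019  1.      0.0001]
 [-0.0021  0.0002 -1.    ]
 [-1.      0.0019  0.0021]] 0.42808512440374835 [-0.1491 -1.2148 -2.392 ]
side 0.87 [371.9, 229.5, 393.2, 270.4] [107.8676  86.7284  74.1324] [ 0.4669 -0.4128  0.1637] [ 0.4538 -0.419   0.1239] [ 0.4927 -0.385   0.2027]
side 0.81 [326.7, 246.0, 345.0, 283.6] [128.7487  94.6517 127.9964] [ 0.4626 -0.2365  0.0422] [ 0.45   -0.2438 -0.0025] [ 0.4855 -0.2056  0.0781]
side 0.58 [406.7, 260.3, 428.1, 298.3] [103.0034 134.442   88.3664] [ 0.5821 -0.3731  0.0445] [ 0.5717 -0.3816  0.0031] [ 0.6038 -0.3506  0.0778]
side 0.56 [266.3, 207.1, 282.9, 235.8] [119.0962 141.3671 110.5266] [0.4222 0.0223 0.0429] [0.4083 0.0146 0.0034] [0.443  0.0435 0.0782]
wrist 0.83 [271.2, 214.3, 365.1, 351.8] [45.0508 32.3972 27.4996] [ 0.4746 -0.3881  0.1918] [ 0.4578 -0.4128  0.1291] [ 0.4917 -0.3795  0.2049]
wrist 0.69 [425.0, 131.6, 507.7, 188.1] [15.4181 94.1784 33.5463] [ 0.585  -0.3585  0.0695] [ 0.5736 -0.3777  0.0072] [ 0.6082 -0.3436  0.0827]
top 0.59 [440.3, 192.7, 451.0, 204.7] [54.6774 38.1452 31.7097] [ 0.479  -0.3797  0.1745] [ 0.4154 -0.4151  0.0398] [ 0.5026 -0.2394  0.6817]
top 0.55 [372.3, 198.0, 388.6, 214.7] [116.7654  61.5531 131.1061] [ 0.4688 -0.2192  0.0694] [ 0.4522 -0.2397  0.004 ] [ 0.4877 -0.2045  0.0831]
top 0.53 [417.4, 155.3, 432.6, 173.2] [ 65.6738 126.4549  69.9313] [ 0.5896 -0.3566  0.0668] [ 0.5741 -0.3915 -0.0012] [ 0.6186 -0.3424  0.0807]
```

View pics/c2.png

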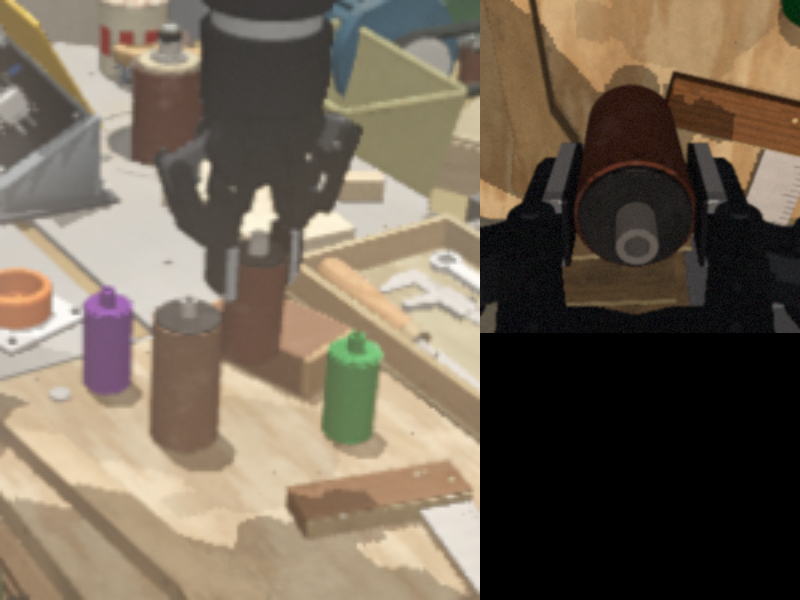

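The drum is held and looks upright. It shows at (255,310) in the left crop, and centred between the pads in the right crop.

>>> servo_tool([
  [[20,-45,0,0,0,0,0],[20,-45,-10,-50,0,0,0],[20,-45,-25,-100,0,0,0],[20,-45,-25,-150,0,0,0],[20,-45,-25,-200,0,0,0]],
])

```text
t: 6.2
eef_pos: [0.4487, -0.1974, 0.2099]
eef_rot: [-0.499, -0.5, -0.5, 0.5]
contact_force: [1.3, -0.4, -1.1]
grip_width: 0.426
```

>>> servo_tool([
  [[20,0,0,0,0,0,0],[20,0,0,0,0,0,0],[20,0,0,0,0,0,0]],
])

```text
t: 6.5
eef_pos: [0.4498, -0.1997, 0.2101]
eef_rot: [-0.5, -0.5, -0.5, 0.5]
contact_force: [-0.1, -0.8, -1.4]
grip_width: 0.423
```

```bash
cat > look.py <<'E'
from h import *
from scipy.optimize import least_squares
np.set_printoptions(precision=4,suppress=True)
def drum(fs):
    s=monitor.state(); P=[]
    for f in fs:
        for d in models.trace(f,'small_drum'):
            p=reg(f,d['region'])
            if np.hypot(*(np.median(p,0)[:2]-np.array(s['eef_pos'])[:2]))<.03:
                e=np.array(s['eef_pos']); 
                q=p[(p[:,2]>e[2]-.036)&(p[:,2]<e[2]+.02)&(np.hypot(*(p-e)[:,:2].T)<.03)]; P.append(q); print(f.get('name',''),len(q),'zmin',np.percentile(p[:,2],1)); break
    e=np.array(s['eef_pos'])
    for q in P+[np.vstack(P)]:
        r=lambda v:np.hypot(q[:,0]-e[0]-v[0]-v[2]*(q[:,2]-e[2]),q[:,1]-e[1]-v[1]-v[3]*(q[:,2]-e[2]))-.019
        o=least_squares(r,np.zeros(4),loss='soft_l1',f_scale=.001); print('axis offset from TCP mm, tilt',o.x[:2]*1e3,o.x[2:],'rms',np.sqrt(np.mean(r(o.x)**2))*1e3)
def collar(f):
    hsv=cv2.cvtColor(f['pixels'],cv2.COLOR_RGB2HSV).astype(int)
    m=(hsv[:,:,1]>150)&(hsv[:,:,0]<20)&(hsv[:,:,2]>90)&(f['z_map']>0)
    p=reg(f,m); p=p[np.hypot(p[:,0]-.45,p[:,1]+.104)<.05]; q=p[abs(p[:,2]-.032)<.004]
    r=lambda v:np.clip(np.abs(np.hypot(q[:,0]-v[0],q[:,1]-v[1])-.0268)-.0033,0,None)
    o=least_squares(r,[.45,-.104])
    print('collar',len(q),'bbox mid',(q.min(0)+q.max(0))/2,np.ptp(q,axis=0),'fit',o.x,'rimz',np.median(q[:,2]))
E
python3 - <<'E'
from look import *
s=monitor.state(); print(s['t'],s['eef_pos'],s['grip_width'],s['contact_force'])
w=imaging.grab_frame('wrist'); save(w,'w3.png'); si=imaging.grab_frame('side'); t=imaging.grab_frame('top')
for f in (w,si,t): collar(f)
drum([w,si])
E
```

```text
6.5 [ 0.4498 -0.1997  0.2101] 0.4229821607912802 [-0.1305 -0.8203 -1.4128]
collar 1301 bbox mid [ 0.4514 -0.1044  0.032 ] [0.0571 0.0564 0.0064] fit [ 0.4513 -0.1044] rimz 0.03234111655408567Traceback (most recent call last):
  File "<stdin>", line 4, in <module>
  File "look.py", line 22, in collar
    print('collar',len(q),'bbox mid',(q.min(0)+q.max(0))/2,np.ptp(q,axis=0),'fit',o.x,'rimz',np.median(q[:,2]))
                                      ~~~~~^^^
    return umr_minimum(a, axis, None, out, keepdims, initial, where)
ValueError: zero-size array to reduction operation minimum which has no identity
```

View pics/w3.png

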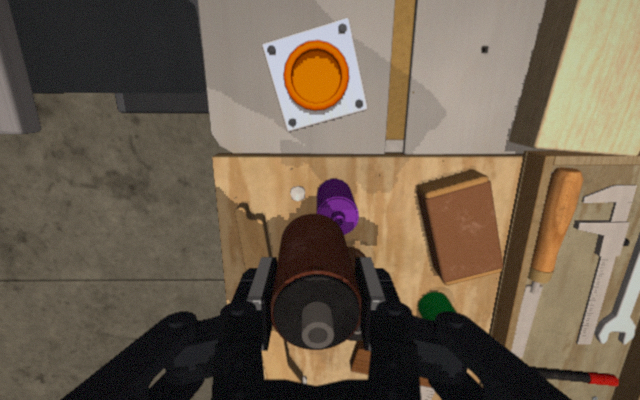

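The wrist view shows the collar clear at (316,75) and the drum in hand at (316,300).

```bash
python3 - <<'E'
from look import *
w=imaging.grab_frame('wrist'); si=imaging.grab_frame('side')
drum([w,si])
E
```

```text
0 zmin 0.005343567306929056
 418 zmin 0.03307442658746261
axis offset from TCP mm, tilt [0. 0.] [0. 0.] rms nan
axis offset from TCP mm, tilt [-0.3643 -2.5393] [ 0.0323 -0.0043] rms 1.4039910277138894
axis offset from TCP mm, tilt [-0.3643 -2.5393] [ 0.0323 -0.0043] rms 1.4039910277138894
  return _methods._mean(a, axis=axis, dtype=dtype,
  ret = ret.dtype.type(ret / rcount)
```

>>> servo_tool([
  [[20,0,2,-49,0,0,0],[20,20,2,-98,0,0,0],[20,70,2,-98,0,0,0],[20,115,2,-98,0,0,0],[20,120,2,-98,0,0,0]],
])

```text
t: 7.35
eef_pos: [0.4482, -0.0996, 0.0865]
eef_rot: [0.498, 0.499, 0.503, -0.501]
contact_force: [-0.9, -0.9, -1.2]
grip_width: 0.426
```

>>> servo_tool([
  [[20,0,0,0,0,0,0],[20,0,0,0,0,0,0],[20,0,0,0,0,0,0]],
])

```text
t: 7.65
eef_pos: [0.4532, -0.1021, 0.0923]
eef_rot: [0.501, 0.501, 0.499, -0.5]
contact_force: [-0.5, 0.3, -1.4]
grip_width: 0.428
```

```bash
python3 - <<'E'
from look import *
s=monitor.state(); print(s['t'],s['eef_pos'],s['contact_force'])
w=imaging.grab_frame('wrist'); si=imaging.grab_frame('side'); 
drum([w]);drum([si]); collar(w)
c=np.zeros((600,800,3),np.uint8); c[:300,:480]=cv2.resize(w['pixels'],(480,300)); c[:,480:]=cv2.resize(si['pixels'][180:300,270:334],(320,600)); cv2.imwrite('pics/c4.png',c[:,:,::-1])
E
```

```text
7.65 [ 0.4532 -0.1021  0.0923] [-0.5273  0.324  -1.4256]
 3217 zmin 0.05407680999940881
axis offset from TCP mm, tilt [ 0.8739 -3.4338] [ 0.0273 -0.002 ] rms 0.2229185931830434
axis offset from TCP mm, tilt [ 0.8739 -3.4338] [ 0.0273 -0.002 ] rms 0.2229185931830434
 312 zmin 0.052965771031959645
axis offset from TCP mm, tilt [-0.1779 -2.8266] [0.0186 0.0037] rms 1.54080177337617
axis offset from TCP mm, tilt [-0.1779 -2.8266] [0.0186 0.0037] rms 1.54080177337617
collar 1738 bbox mid [ 0.4515 -0.098   0.0316] [0.057  0.0468 0.0071] fit [ 0.4512 -0.1051] rimz 0.03204582879110979
```

View pics/c4.png

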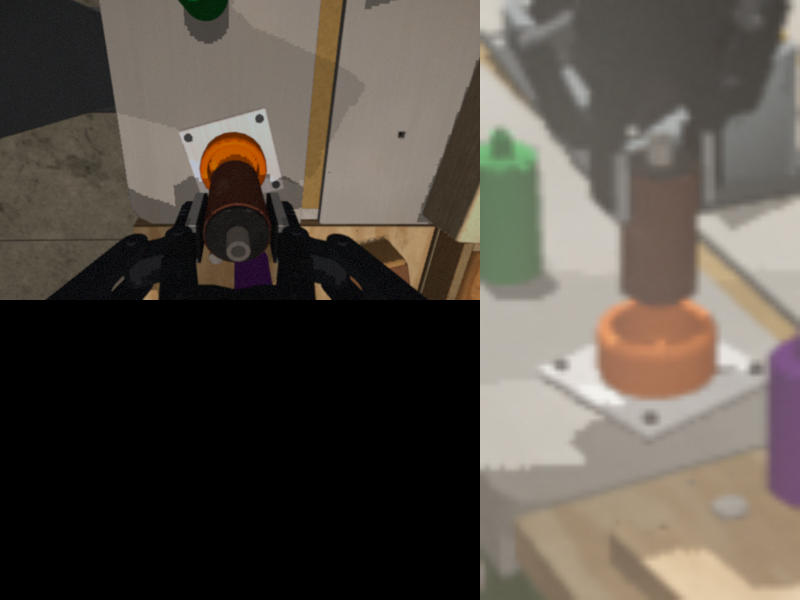

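The side crop shows the drum directly over the collar. It needs about 1.5 mm in -x.

>>> servo_tool([
  [[20,5,-1.5,0,0,0,0],[20,15,-1.5,0,0,0,0],[20,25,-1.5,0,0,0,0],[20,32,-1.5,0,0,0,0],[20,34,-1.5,0,0,0,0]],
])

```text
t: 8.35
eef_pos: [0.4493, -0.1008, 0.055]
eef_rot: [0.499, 0.5, 0.501, -0.5]
contact_force: [-0.4, -0.1, -1.6]
grip_width: 0.427
```

>>> servo_tool([
  [[20,1,0,0,0,0,0],[20,2,0,0,0,0,0],[20,3,0,0,0,0,0],[20,3,0,0,0,0,0]],
])

```text
t: 8.75
eef_pos: [0.4503, -0.1012, 0.0534]
eef_rot: [0.5, 0.5, 0.5, -0.5]
contact_force: [-0.6, -0.4, -1.9]
grip_width: 0.429
```

>>> servo_tool([
  [[20,1,0,0,0,0,0],[20,2,0,0,0,0,0],[20,3,0,0,0,0,0],[20,3,0,0,0,0,0],[20,3,0,0,0,0,0]],
])

```text
t: 9.25
eef_pos: [0.4504, -0.1014, 0.0522]
eef_rot: [0.501, 0.5, 0.499, -0.5]
contact_force: [-8.8, 1.3, 30.6]
grip_width: 0.42
```

>>> servo_tool([
  [[20,-2,0,0,0,0,0],[65,-2,0,0,0,0,0],[65,-2,0,0,0,0,0],[65,-2,0,0,0,0,0],[65,-2,0,0,0,0,0]],
])

```text
t: 9.75
eef_pos: [0.4501, -0.1011, 0.0521]
eef_rot: [0.5, 0.5, 0.5, -0.5]
contact_force: [0.0, -0.3, 0.3]
grip_width: 0.763
```

>>> servo_tool([
  [[65,-30,0,0,0,0,0],[65,-70,0,0,0,0,0],[65,-120,0,0,0,0,0],[65,-170,0,0,0,0,0],[65,-190,0,0,0,0,0]],
])

```text
t: 10.25
eef_pos: [0.4517, -0.1017, 0.2467]
eef_rot: [0.502, 0.501, 0.498, -0.499]
contact_force: [1.1, -0.4, 0.5]
grip_width: 0.762
```

```bash
python3 - <<'E'
from look import *
s=monitor.state(); print(s['t'],s['eef_pos'],s['contact_force'])
for n in ('wrist','side','top'):
    f=imaging.grab_frame(n)
    for d in models.trace(f,'small_drum'):
        p=reg(f,d['region']); 
        if np.hypot(*(np.median(p,0)[:2]-[.451,-.105]))<.04:
            q=p[(p[:,2]>.072)&(p[:,2]<.083)]; print(n,'maxz',np.percentile(p[:,2],99),'top',np.median(q[:,2]),(q.min(0)+q.max(0))/2,np.ptp(q,axis=0))
f=imaging.grab_frame('top'); save(f,'top5.png')
# console: face plane & tabs
p=None
for t in ['slider_top','red_tab_mark','blue_tab_mark','console']:
    for d in models.trace(f,t)[:2]:
        p=reg(f,d['region']); print(t,d['confidence'],d['extent'],np.median(p,0))
E
```

```text
10.25 [ 0.4517 -0.1017  0.2467] [ 1.125  -0.3639  0.5456]
wrist maxz 0.09294533929713235 top 0.08025727412382724 [ 0.4499 -0.1042  0.0775] [0.0373 0.0382 0.0108]
side maxz 0.09085235168261853 top 0.07812475054310647 [ 0.4474 -0.1069  0.0775] [0.0376 0.0388 0.0107]
slider_top 0.49 [251.2, 159.8, 256.5, 174.5] [0.5653 0.1464 0.0868]
console 0.7 [189.6, 139.7, 293.0, 193.1] [0.5733 0.1822 0.0562]
```

```bash
cat > con.py <<'E'
from look import *
def plane(p,it=300,tol=.0015):
    g=np.random.default_rng(0); best=None
    for _ in range(it):
        a=p[g.choice(len(p),3,False)]; n=np.cross(a[1]-a[0],a[2]-a[0]); l=np.linalg.norm(n)
        if l<1e-5: continue
        n/=l; n*=np.sign(n[2]) or 1
        if not .8<n[2]<.93: continue
        m=abs((p-a[0])@n)<tol
        if best is None or m.sum()>best.sum(): best=m
    q=p[best]; c=q.mean(0); n=np.linalg.svd(q-c,full_matrices=False)[2][2]; n*=np.sign(n[2]); return n,c,best
E
python3 - <<'E'
from con import *
for nm in ('top','side'):
    f=imaging.grab_frame(nm)
    d=models.trace(f,'console')[0]; p=reg(f,d['region']); 
    n,c,m=plane(p); q=p[m]
    print(nm,len(p),m.sum(),'n',n,'tilt',np.degrees(np.arccos(n[2])),'yaw',np.degrees(np.arctan2(-n[1],-n[0])),'c',c,q.min(0),q.max(0))
    for w in ['slider_top','red_tab_mark','blue_tab_mark']:
        for d in models.trace(f,w)[:1]:
            a=reg(f,d['region']); h=(a-c)@n; print(w,np.median(a[h>np.percentile(h,60)],0),np.percentile(h,[5,50,95]))
    # visor: yellow
    hsv=cv2.cvtColor(f['pixels'],cv2.COLOR_RGB2HSV).astype(int)
    v=reg(f,(hsv[:,:,0]>18)&(hsv[:,:,0]<30)&(hsv[:,:,1]>170)); v=v[(np.hypot(v[:,0]-.6,v[:,1]-.18)<.2)&(v[:,2]>.08)]
    tp=v[v[:,2]>.175]; print('visor',len(v),v.min(0),v.max(0),'edge yaw',np.degrees(np.arctan2(*-np.linalg.svd((tp-tp.mean(0))[:,:2],full_matrices=False)[2][0])) if len(tp)>5 else '',tp.mean(0) if len(tp) else '')
E
```

```text
top 4097 828 n [-0.4842  0.0565  0.8731] tilt 29.174041875815945 yaw -6.651600089134869 c [0.5663 0.1893 0.0513] [0.5185 0.0591 0.0303] [0.6441 0.3251 0.0897]
slider_top [0.5603 0.1496 0.0888] [0.0272 0.0323 0.0354]
red_tab_mark [ 0.5945 -0.2928  0.0367] [-0.0778 -0.0635 -0.0477]
visor 1113 [0.5594 0.0651 0.0886] [0.6401 0.3158 0.1888] edge yaw -173.63035006781095 [0.5755 0.1954 0.1816]
side 3053 890 n [-0.512   0.0501  0.8575] tilt 30.958701662655738 yaw -5.584385546521604 c [0.574  0.1797 0.0565] [0.5163 0.057  0.0273] [0.6372 0.3252 0.0877]
slider_top [0.5595 0.1443 0.0854] [0.0071 0.0242 0.0329]Traceback (most recent call last):
  File "<stdin>", line 12, in <module>
  File "h.py", line 13, in reg
    v,u=np.nonzero(m&(f['z_map']>0)); return pts(f,np.c_[u,v])
                                             ~~~^^^^^^^^^^^^^^
  File "h.py", line 8, in pts
    n=cv2.undistortPoints(uv.reshape(-1,1,2),K(f),np.array(f['dist'],float)).reshape(-1,2)
      ~~~~~~~~~~~~~~~~~~~^^^^^^^^^^^^^^^^^^^^^^^^^^^^^^^^^^^^^^^^^^^^^^^^^^^
cv2.error: OpenCV(4.12.0) /io/opencv/modules/calib3d/src/undistort.dispatch.cpp:347: error: (-215:Assertion failed) CV_IS_MAT(_src) && CV_IS_MAT(_dst) && (_src->rows == 1 || _src->cols == 1) && (_dst->rows == 1 || _dst->cols == 1) && _src->cols + _src->rows - 1 == _dst->rows + _dst->cols - 1 && (CV_MAT_TYPE(_src->type) == CV_32FC2 || CV_MAT_TYPE(_src->type) == CV_64FC2) && (CV_MAT_TYPE(_dst->type) == CV_32FC2 || CV_MAT_TYPE(_dst->type) == CV_64FC2) in function 'cvUndistortPointsInternal'
```

```bash
python3 - <<'E'
import cv2
a=cv2.imread('pics/top5.png')[125:210,175:305]; cv2.imwrite('pics/c5.png',cv2.resize(a,None,fx=6,fy=6,interpolation=cv2.INTER_CUBIC))
E
```

```text
(no output)
```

View pics/c5.png

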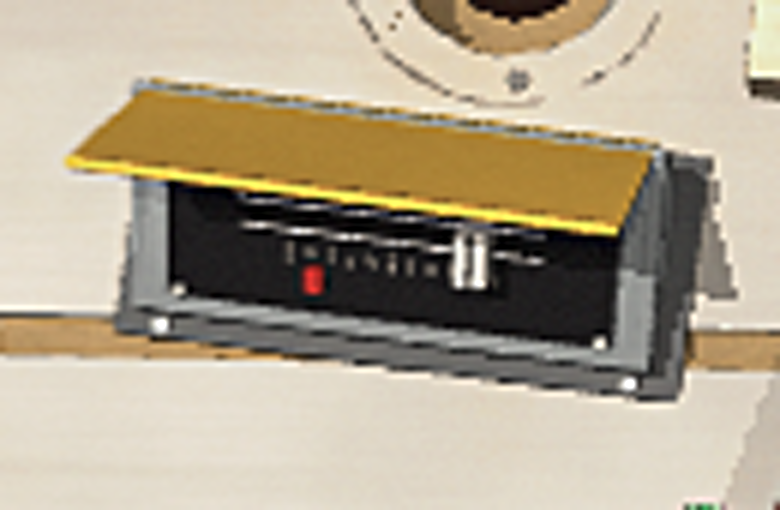

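The crop shows the red tab at (313,280) and the grip at (470,262), under the visor's lower edge. The grip therefore has to go left.

>>> servo_tool([
  [[50,0,5,-20,-8.4,0,0],[50,0,10,-40,-16.7,0,0],[50,0,15,-60,-25,0,0],[50,0,18,-80,-33.4,0,0],[50,0,20,-100,-41.8,0,0]],
])

```text
t: 11.8
eef_pos: [0.4703, -0.0003, 0.2423]
eef_rot: [0.646, 0.287, 0.646, -0.287]
contact_force: [1.1, -0.6, -0.3]
grip_width: 0.58
```

>>> servo_tool([
  [[50,0,23,-22,-8.4,0,0],[50,0,46,-45,-16.7,0,0],[50,0,69,-68,-25,0,0],[50,0,92,-90,-33.4,0,0],[50,0,114,-112,-41.8,0,0]],
])

```text
t: 12.3
eef_pos: [0.4805, 0.1598, 0.2424]
eef_rot: [0.706, 0.037, 0.706, -0.037]
contact_force: [0.7, -0.4, -0.0]
grip_width: 0.586
```

>>> servo_tool([
  [[50,18,8,7,0,-7.5,0],[50,36,16,14,0,-15,0],[50,54,24,21,0,-22.5,0],[50,73,33,28,0,-30,0],[50,73,33,28,0,-30,0]],
])

```text
t: 12.8
eef_pos: [0.508, 0.1878, 0.1659]
eef_rot: [0.864, 0.027, 0.5, -0.048]
contact_force: [-1.5, 0.2, 0.2]
grip_width: 0.584
```

```bash
cat >> con.py <<'E'
def frame(n):
    y=np.cross(n,[0,0,1.]); y/=np.linalg.norm(y); y*=np.sign(y[1]); return np.cross(y,n),y,n
E
python3 - <<'E'
from con import *
s=monitor.state(); print(s['t'],s['eef_pos'],s['contact_force']); print(rot(s).as_matrix())
f=imaging.grab_frame('wrist'); save(f,'w6.png')
for w in ['console','slider_top','red_tab_mark','blue_tab_mark']:
    for d in models.trace(f,w)[:2]:
        p=reg(f,d['region']); print(w,d['confidence'],d['extent'],np.median(p,0))
        if w=='console':
            n,c,m=plane(p); u,y,n=frame(n); print('n',n,'tilt',np.degrees(np.arccos(n[2])),'y',y,'yaw',np.degrees(np.arctan2(-n[1],-n[0])),m.sum(),c)
E
```

```text
12.8 [0.508  0.1878 0.1659] [-1.4521  0.2269  0.1897]
[[ 0.496   0.1096  0.8614]
 [-0.0564  0.994  -0.094 ]
 [-0.8665 -0.0019  0.4992]]
console 0.68 [262.6, 192.6, 286.3, 235.5] [0.559  0.1516 0.0855]
n [-0.4925  0.0762  0.8669] tilt 29.89410759788008 y [ 0.1528  0.9883 -0.    ] yaw -8.788966310232746 638 [0.5601 0.1507 0.0876]
console 0.6 [152.4, 100.8, 556.1, 360.4] [0.5762 0.1925 0.0633]
n [-0.5016  0.0525  0.8635] tilt 30.284625451996746 y [ 0.1042  0.9946 -0.    ] yaw -5.978857521649154 34935 [0.5744 0.194  0.0563]
slider_top 0.61 [261.6, 192.0, 288.8, 235.5] [0.5586 0.1516 0.0856]
red_tab_mark 0.64 [375.6, 158.4, 383.5, 178.0] [0.5551 0.2327 0.0488]
red_tab_mark 0.5 [0.0, 80.9, 5.0, 92.3] [ 0.4784 -0.0544  0.004 ]
blue_tab_mark 0.64 [376.6, 232.8, 384.1, 246.8] [0.6095 0.2299 0.0799]
```

View pics/w6.png

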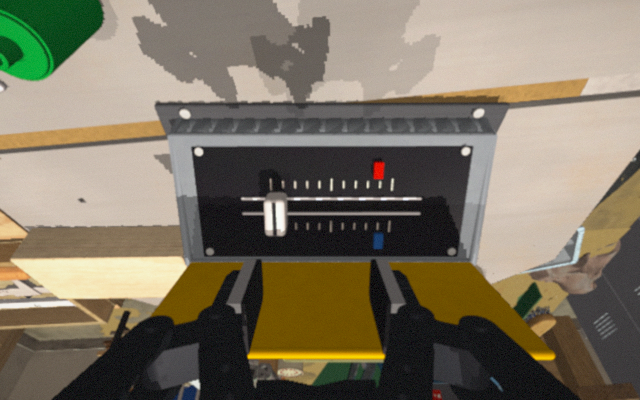

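The wrist view shows the white grip at (276,214) with its line, the red tab at (379,168) and the blue tab at (378,240). The track runs horizontally in the image.

```bash
cat > sl.py <<'E'
from con import *
def meas(f,verbose=True):
    hsv=cv2.cvtColor(f['pixels'],cv2.COLOR_RGB2HSV).astype(int)
    con=max(models.trace(f,'console'),key=lambda d:d['region'].sum()); n,c,_=plane(reg(f,con['region'])); u,y,n=frame(n)
    s=monitor.state(); e=np.array(s['eef_pos']); out={}
    x0,y0,x1,y1=map(int,con['extent']); box=np.zeros((400,640),bool); box[y0:y1+40,x0:x1]=1
    red=box&(hsv[:,:,1]>170)&((hsv[:,:,0]<8)|(hsv[:,:,0]>172))&(hsv[:,:,2]>100)
    blue=box&(hsv[:,:,1]>120)&(hsv[:,:,0]>105)&(hsv[:,:,0]<125)&(hsv[:,:,2]>70)
    for k,m in (('red',red),('blue',blue)):
        p=reg(f,m); h=(p-c)@n; p=p[(h>.004)&(h<.012)]; yy=p@y; xx=p@u
        if len(p)==0: continue
        q=((yy.min()+yy.max())/2,(xx.min()+xx.max())/2); out[k]=q[0]; print(k,len(p),'y,u',np.array(q),'span',np.ptp(yy),np.ptp(xx),'h',np.median((p-c)@n))
    d=models.trace(f,'slider_top')
    if d:
        d=d[0]; m=cv2.dilate(d['region'].astype(np.uint8),np.ones((5,5)))>0
        v,w=np.nonzero(m&(f['z_map']>0)); p=pts(f,np.c_[w,v]); h=(p-c)@n; k=(h>.0315)&(h<.037); p=p[k]; g=f['pixels'][v[k],w[k]].mean(1)
        yy=p@y; xx=p@u; mid=(xx>np.percentile(xx,15))&(xx<np.percentile(xx,85))
        mn=(np.percentile(yy,1)+np.percentile(yy,99))/2; core=mid&(abs(yy-mn)<.005)
        wgt=np.clip(np.percentile(g[core],50)-g[core],0,None)**2
        ln=(yy[core]*wgt).sum()/wgt.sum()
        pc=y*mn+u*(np.percentile(xx,1)+np.percentile(xx,99))/2+n*(np.median(p@n))
        print('grip',len(p),'y edges mid',mn,'line',ln,'span',np.ptp(yy),np.ptp(xx),'h',np.median((p-c)@n),'top',pc)
        out.update(grip=mn,line=ln,top=pc)
        T=rot(s).as_matrix(); print('TCP->grip top in tool mm',(pc-e)@T*1e3,'face at TCP (height off face mm)',((e-c)@n)*1e3)
        rv=R.from_matrix(T.T@np.c_[-n,y,u]).as_rotvec(degrees=True); print('turn wanted tool deg',rv)
        if 'red' in out: print('red-grip mm',(out['red']-mn)*1e3,'red-line',(out['red']-ln)*1e3)
    print('TCP y',e@y,'n',n,'yaw',np.degrees(np.arctan2(-n[1],-n[0])))
    return out
E
python3 -c "
from sl import *
f=imaging.grab_frame('wrist'); print(monitor.state()['eef_pos']); meas(f)"
```

```text
[0.5133 0.1881 0.1705]
red 165 y,u [0.2907 0.4809] span 0.00806870981331348 0.013936345593451693 h 0.005203542823441411
blue 120 y,u [0.2937 0.5427] span 0.007923456013584018 0.013285357396736974 h 0.004961155477877207
grip 498 y edges mid 0.2092843370554548 line 0.20934798546919048 span 0.014603220344348022 0.028640349282524125 h 0.03225484260568412 top [0.5601 0.1505 0.0881]
TCP->grip top in tool mm [ 96.5941 -32.1298   2.8227] face at TCP (height off face mm) 128.7911305089743
turn wanted tool deg [-0.2952 -0.2651  0.1234]
red-grip mm 81.42852366756902 red-line 81.36487525383335
TCP y 0.24163516683543276 n [-0.502   0.0538  0.8632] yaw -6.1142469348417015
```

>>> servo_tool([
  [[50,0,-32,3,0,0,0],[50,40,-32,3,0,0,0],[50,75,-32,3,0,0,0],[50,75,-32,3,0,0,0],[50,75,-32,3,0,0,0]],
])

```text
t: 13.7
eef_pos: [0.5479, 0.1513, 0.1055]
eef_rot: [0.864, 0.028, 0.5, -0.049]
contact_force: [-0.6, 0.4, 0.5]
grip_width: 0.583
```

```bash
python3 -c "
from sl import *
s=monitor.state(); print(s['t'],s['eef_pos'],s['contact_force'])
f=imaging.grab_frame('wrist'); save(f,'w7.png'); meas(f)"
```

```text
13.7 [0.5479 0.1513 0.1055] [-0.6466  0.4367  0.4552]
red 332 y,u [0.2894 0.4821] span 0.009324418766958942 0.014166769759133724 h 0.005119894592915539
blue 243 y,u [0.2927 0.5434] span 0.008907242298465345 0.014304093303788235 h 0.005014288331212851
grip 1022 y edges mid 0.20810380062899494 line 0.2082605011877949 span 0.014269831260882354 0.028680272478930846 h 0.03233630205366797 top [0.56   0.1503 0.088 ]
TCP->grip top in tool mm [22.3933 -0.4091  0.4723] face at TCP (height off face mm) 54.72864417108522
turn wanted tool deg [-0.3394 -0.0457  0.1685]
red-grip mm 81.29481212462406 red-line 81.13811156582409
TCP y 0.2085814737760202 n [-0.4989  0.0525  0.8651] yaw -6.009498714649782
```

View pics/w7.png

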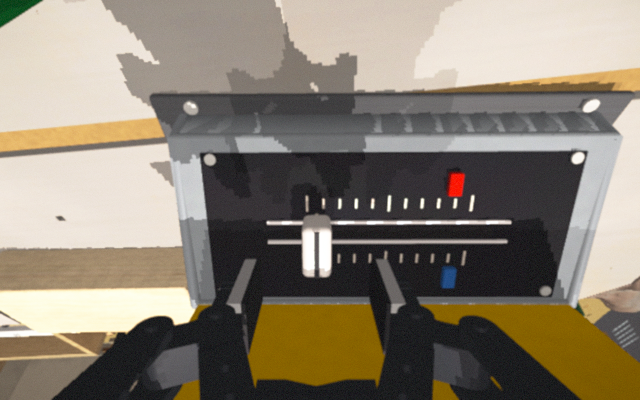

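The grip at (317,245) is centred between the fingers at (243) and (390), so I go in and close.

>>> servo_tool([
  [[50,20,0,0,0,0,0],[50,35,0,0,0,0,0],[50,41,0,0,0,0,0],[50,41,0,0,0,0,0],[50,41,0,0,0,0,0]],
])

```text
t: 14.35
eef_pos: [0.5686, 0.1497, 0.0712]
eef_rot: [0.865, 0.028, 0.499, -0.048]
contact_force: [-0.7, 0.3, -0.5]
grip_width: 0.589
```

>>> servo_tool([
  [[5,0,0,0,0,0,0],[5,0,0,0,0,0,0],[5,0,0,0,0,0,0],[5,0,0,0,0,0,0],[5,0,0,0,0,0,0]],
])

```text
t: 14.85
eef_pos: [0.5687, 0.1496, 0.0711]
eef_rot: [0.865, 0.028, 0.499, -0.048]
contact_force: [-4.9, -0.2, 9.3]
grip_width: 0.17
```

>>> servo_tool([
  [[5,0,0,0,0,0,0],[5,0,0,0,0,0,0]],
])

```text
t: 15.05
eef_pos: [0.5686, 0.1496, 0.0711]
eef_rot: [0.865, 0.028, 0.499, -0.048]
contact_force: [-5.7, -0.3, 8.8]
grip_width: 0.174
```

>>> servo_tool([
  [[5,-1,5,0,0,0,0],[5,-1,20,0,0,0,0],[5,-1,40,0,0,0,0],[5,-1,60,0,0,0,0],[5,-1,74,0,0,0,0]],
])

```text
t: 15.55
eef_pos: [0.5765, 0.2237, 0.0712]
eef_rot: [0.865, 0.028, 0.499, -0.049]
contact_force: [3.6, -3.3, -3.5]
grip_width: 0.17
```

>>> servo_tool([
  [[5,0,1,0,0,0,0],[5,0,1,0,0,0,0],[5,0,1,0,0,0,0]],
])

```text
t: 15.85
eef_pos: [0.5765, 0.2239, 0.0712]
eef_rot: [0.865, 0.028, 0.499, -0.048]
contact_force: [4.3, 1.2, -6.4]
grip_width: 0.17
```

```bash
python3 -c "
from sl import *
s=monitor.state(); print(s['t'],s['eef_pos'],s['contact_force'])
f=imaging.grab_frame('wrist'); save(f,'w8.png'); meas(f)"
```

```text
15.85 [0.5765 0.2239 0.0712] [ 4.3051  1.1925 -6.3695]
red 430 y,u [0.2909 0.4807] span 0.007233138274607698 0.013628646627030616 h 0.005127628577580796
blue 28 y,u [0.2914 0.5477] span 0.0027294525241483014 0.0048437193526753575 h 0.004828312064732302
grip 1629 y edges mid 0.2841329441197606 line 0.28419648042694495 span 0.01616277334138716 0.02794182996321687 h 0.032303460234874036 top [0.5679 0.2249 0.0879]
TCP->grip top in tool mm [-18.8191   0.286    0.8014] face at TCP (height off face mm) 13.48848022172522
turn wanted tool deg [-0.2658 -0.2295  0.1325]
red-grip mm 6.7489501678322235 red-line 6.685413860647859
TCP y 0.2838073292172797 n [-0.5006  0.0536  0.864 ] yaw -6.116035461437923
```

View pics/w8.png

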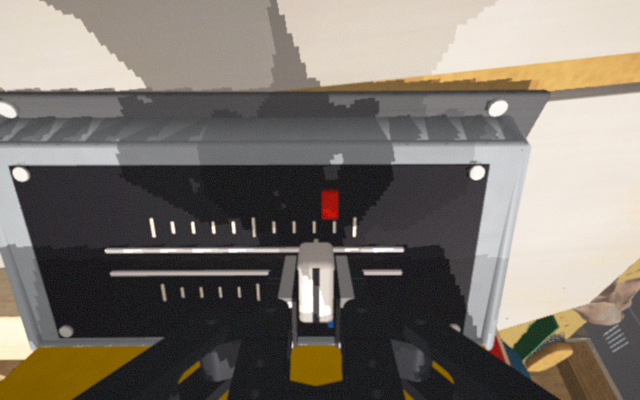

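The grip is held at (316,280), and the red tab at (330,205) is still to its right. About 6.7 mm is left to go.

>>> servo_tool([
  [[5,0,3,0,0,0,0],[5,0,6.7,0,0,0,0],[5,0,6.7,0,0,0,0],[5,0,6.7,0,0,0,0]],
])

```text
t: 16.4
eef_pos: [0.5772, 0.2307, 0.0712]
eef_rot: [0.865, 0.028, 0.499, -0.048]
contact_force: [4.3, -2.0, -4.0]
grip_width: 0.172
```

```bash
python3 -c "
from sl import *
s=monitor.state(); print(s['t'],s['eef_pos'],s['contact_force'])
f=imaging.grab_frame('wrist'); meas(f)"
```

```text
16.4 [0.5772 0.2307 0.0712] [ 4.3309 -1.9545 -3.999 ]
red 443 y,u [0.2911 0.4804] span 0.007591576292642177 0.014209321172381884 h 0.005149521219204472
blue 66 y,u [0.2943 0.5475] span 0.0069521965944771 0.003812434024230038 h 0.004758576752589754
grip 1541 y edges mid 0.2913060286197537 line 0.2913264389829491 span 0.016148639338505744 0.028151334084400625 h 0.032241256170512336 top [0.5685 0.2317 0.0879]
TCP->grip top in tool mm [-18.8743   0.072    0.7181] face at TCP (height off face mm) 13.371650919707882
turn wanted tool deg [-0.2074 -0.3333  0.128 ]
red-grip mm -0.17306558114188464 red-line -0.19347594433727355
TCP y 0.2911946616035166 n [-0.5022  0.0541  0.8631] yaw -6.153063904057699
```

>>> servo_tool([
  [[40,0,0,0,0,0,0],[40,0,0,0,0,0,0],[40,0,0,0,0,0,0],[40,0,0,0,0,0,0],[40,0,0,0,0,0,0]],
])

```text
t: 17.05
eef_pos: [0.5771, 0.2308, 0.0713]
eef_rot: [0.865, 0.028, 0.499, -0.048]
contact_force: [-0.6, -0.5, 0.4]
grip_width: 0.471
```

>>> servo_tool([
  [[40,-15,0,0,0,0,0],[40,-45,0,0,0,0,0],[40,-85,0,0,0,0,0],[40,-110,0,0,0,0,0],[40,-110,0,0,0,0,0]],
])

```text
t: 17.55
eef_pos: [0.523, 0.2379, 0.1699]
eef_rot: [0.866, 0.029, 0.497, -0.047]
contact_force: [-0.6, -0.4, -0.7]
grip_width: 0.468
```

```bash
python3 -c "
from sl import *
s=monitor.state(); print(s['t'],s['eef_pos'],s['contact_force'])
f=imaging.grab_frame('wrist'); save(f,'w9.png'); meas(f)
for n in ('side','top'):
  f=imaging.grab_frame(n); save(f,n+'9.png')
  for w in ('small_drum','big_drum','wax_tin','cork_block'):
    for d in models.trace(f,w): p=reg(f,d['region']); print(n,w,np.median(p,0),p[:,2].max(),f['pixels'][d['region']].mean(0).round())
a=cv2.imread('pics/w9.png')[60:360,80:560]; b=cv2.imread('pics/side9.png')[160:340,220:440]
c=np.zeros((600,480,3),np.uint8); c[:300]=a; c[300:,:366]=cv2.resize(b,(366,300)); cv2.imwrite('pics/c9.png',c)
"
```

```text
17.55 [0.523  0.2379 0.1699] [-0.5678 -0.3602 -0.7211]
red 158 y,u [0.2904 0.4814] span 0.007177280474953418 0.012804298865485897 h 0.005218169253993696
blue 115 y,u [0.2933 0.5439] span 0.007665641892752595 0.012281636767998538 h 0.004964557608420134
grip 543 y edges mid 0.2903177362937207 line 0.29041259686998755 span 0.014252840348310536 0.028050102031399182 h 0.03234527760019277 top [0.569  0.2316 0.0883]
TCP->grip top in tool mm [91.3627 -0.4037  0.8396] face at TCP (height off face mm) 123.70859205869075
turn wanted tool deg [-0.2955 -0.135   0.1221]
red-grip mm 0.07201358887698461 red-line -0.022846987389857354
TCP y 0.2909199814569272 n [-0.5002  0.053   0.8643] yaw -6.053571551713985
side small_drum [0.4223 0.022  0.0418] 0.08080599424654455 [109. 135. 103.]
side small_drum [ 0.4632 -0.237   0.0431] 0.08293348533258549 [129.  95. 128.]
side small_drum [ 0.5825 -0.3722  0.044 ] 0.08130022999944342 [107. 134.  89.]
side small_drum [0.5733 0.2247 0.0775] 0.09471244506318621 [159. 153. 146.]
side big_drum [ 0.4746 -0.3258  0.0606] 0.1122055453922276 [127. 106.  89.]
side big_drum [ 0.4344 -0.1276  0.0063] 0.03407510361869415 [202. 176. 159.]
side wax_tin [0.3931 0.2389 0.0276] 0.033639797040056596 [109. 105. 101.]
side cork_block [ 0.5863 -0.2714  0.0336] 0.09945803256640884 [158. 128. 103.]
top small_drum [0.4284 0.0344 0.0694] 0.08759379007578882 [ 71. 152.  84.]
top small_drum [ 0.5886 -0.3558  0.0678] 0.08697439397049367 [ 52. 123.  64.]
top small_drum [ 0.4697 -0.2198  0.0692] 0.08798782138835981 [124.  66. 139.]
top small_drum [ 0.4491 -0.1049  0.0789] 0.09423196724098215 [94. 77. 65.]
top small_drum [ 0.4502 -0.1014  0.0077] 0.0820954968751153 [216. 195. 181.]
top big_drum [ 0.4832 -0.3032  0.0986] 0.11355479005092639 [82. 71. 63.]
top wax_tin [0.4021 0.254  0.0313] 0.03929582565986878 [108. 102.  96.]
top cork_block [ 0.6    -0.2523  0.0365] 0.04477858941962154 [152. 109.  81.]
```

View pics/c9.png

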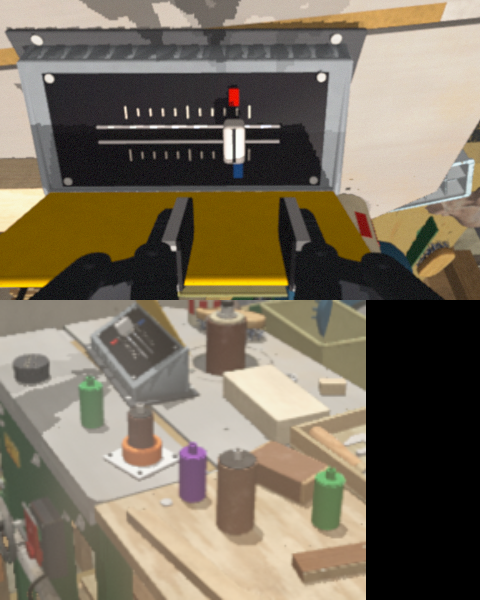

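The grip's line at (234,143) lines up with the red tab at (234,97). The drum stands upright in the collar at (141,430), and the bystanders have not moved.

```bash
python3 -c "
from h import *
print(ticket.sign_off())"
```

```text
the job is handed in; nothing more can be done
None
```

The small red-brown drum is in the orange collar, and the speed grip is lined up with the red tab. I handed the job in at about 18 s of the 56 s allowed.

- **Drum:** it stands upright and all the way down. After release its sleeve top measured 80 mm and the shaft end about 92 mm above the bench, as expected for the 10 mm collar floor. The drum axis is within about 2 mm of the collar centre in the wrist view. The side view put it about 4.5 mm off, which I put down to that camera's bias.
- **Speed grip:** I gripped it square to the face and slid it about 81 mm to the left. After letting go and backing off, the black line measured within 0.1 mm of the red tab's middle along the track.
- **Bystanders:** the big drum, wax tin and cork block measured where they were at the start, to within about 2 mm. The tabs did not visibly move.
- **Forces:** the wrist readings peaked at about 32 N, when the drum seated on the collar floor. They were near zero when I handed in, with the gripper touching nothing.
- **Disagreement:** measured heights off the console face came out about 2 mm lower than the text gives, for both the grip and the tabs. This did not affect the alignment along the track.

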